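Lock, power and short-spin the bench centrifuge

TASK

Give the tubes in the bench centrifuge a short spin, using only your closed fingertips: push the lid catch on the front of the centrifuge fully down, then rock the switch on the power unit over to on by pressing its raised half, then press the wide key on the control pad and keep it held down; the program finishes while still holding that key. Keep to that order, do not press the two round keys, and leave the vial, stopper, jar, tweezers and bottle standing or lying where they are.

Things in the scene. Friction and masses are not known exactly. Their poses are not given: they have to be found in the camera images.
- centrifuge: Small white bench centrifuge with a closed grey domed lid, fixed to the table, 180 (x) x 160 (y) x 96 mm (z). Origin: centre of its underside, on the table. Its front (the catch side) faces its own -x; z is up. The deck is 70 mm above the table; the lid dome rises to 95 mm and begins 23 mm behind the axis of the catch.
- catch_top (a point): Centre of the top of the lid catch: a black round push knob, 26 mm in diameter, on a thin steel stem, in the middle of the front edge of the centrifuge's deck (70 mm in front of the centrifuge's origin). The point moves with the knob: 97 mm above the table when the catch is fully up, 85 mm when it is fully down.
- catch (a joint): Lid catch, in m: 0 fully up, 0.012 fully down (hard stop); it moves straight down. It resists with a steady 2.5 N and stays where it is left. It may start up to 3 mm down.
- power_unit: Low grey power unit, fixed to the table, 80 (x) x 110 (y) x 44 mm (z), with a white two-winged rocker switch in the +y half of its top and a round outlet in the -y half. Origin: centre of its underside, on the table; z is up. It may stand left or right of the control pad.
- rocker_high_half (a point): Point to press on the rocker: on top of its raised (off) half, 18 mm from the pivot line towards the power unit's +y; moves with it. Off, this half slopes up by 0.32 rad to its +y end and the point is 55 mm above the table; on, the half is level at 49.5 mm and the other half stands up.
- rocker (a joint): White rocker switch, 26 mm wide (power unit's x), 52 mm long (y), pivot line along the power unit's x, 18 mm to +y of its origin, 49.5 mm above the table. In rad: 0 off, 0.32 on (hard stop); grows as the raised half goes down. About 1.2 N at the given point moves it; it stays where left. Starts between 0 and 0.04.
- pad: Low white control pad, fixed to the table, 95 (x) x 150 (y) x 30 mm (z), with a dark display strip along its far (+x) edge, one wide dark key in the -y half and two round dark keys in the +y half. Origin: centre of its underside, on the table; z is up.
- wide_key_top (a point): Centre of the top of the wide key: a dark rectangular key, 26 mm (pad's x) by 46 mm (pad's y), 12 mm in front (-x) and 34 mm to -y of the pad's origin. It stands 9 mm above the pad's top: 39 mm above the table when free, 33 mm when fully down. The point moves with the key.
- wide_key (a joint): Wide key, in m: 0 free, 0.006 fully down (hard stop). A spring of 1 N per mm pushes it back up (6 N when fully down).
- round_key_a (a joint): Nearer round key (20 mm in diameter, 62 mm from the wide key's centre towards the pad's +y), in m: 0 free, 0.006 down. Not to be pressed.
- round_key_b (a joint): Farther round key (20 mm in diameter, 90 mm from the wide key's centre towards the pad's +y), in m: 0 free, 0.006 down. Not to be pressed.
- vial: Capped glass vial standing loose on the left of the table, in front of the centrifuge, 25 mm in diameter, 48 mm tall; origin at the centre of its underside. Bystander.
- stopper: Black rubber stopper standing loose on the table, 23 mm in diameter, 22 mm tall; origin at the centre of its underside. Bystander.
- jar: Wide capped sample jar standing loose in front of the centrifuge, 48 mm in diameter, 62 mm tall; origin at the centre of its underside. Bystander.
- tweezers: Steel tweezers lying loose near the front edge of the table, 134 mm long (own y), 12 mm wide, 8 mm high; origin at the centre of the underside. Bystander.
- bottle: Small capped reagent bottle standing loose on the right, 30 mm in diameter, 55 mm tall; origin at the centre of its underside. Bystander.
Not all that is in view belongs to the job. What is shaped like the power_unit but purple or yellow is not meant.

How it is judged:
By the outcome, as a careful person would: the job done as asked, in the order asked, and still so for the second after the job is handed in, while the arm keeps its last pose, push and grip.
It also fails if it takes over 58 s, if anything falls off the work surface, if the arm or the gripper's body presses on something with over 40 N, if the wrist force passes 120 N, or if a joint passes its speed limit or range.

ROBOT

A 6-joint arm with a two-finger parallel gripper is mounted at the origin on a cart in front of the work surface, level with it; the furniture and walls round the work are solid. World frame = base frame: x ahead of the robot, y to its left, z up, the work surface at z = 0. Lengths are in mm, angles in degrees, forces in N, time in s.
With the tool pointing down it reaches from about 325 to 925 mm from the base axis. Payload 3.1 kg.
Tool frame: the origin (TCP) lies at the very end of the fingers, on their centre line; the grasp point (between the pads) lies grasp_offset behind it (grasp_offset is the distance from the TCP to the grasp point, in mm); z points along the fingers, x is the direction in which the jaws open and shut, and the axes are right-handed (so a half turn about z gives the same grasp; the last joint's range is limited). The gripper opens to 85 mm and grips with 20 to 120 N. Pads are 22 mm wide; open, the fingers measure 114 mm over their backs; the gripper's body (76 mm by 85 mm) begins 54 mm behind the grasp point. The pads swing forward as they close: fully open they stand 13 mm farther back than shut.
Start: joints at [60.951, 12.427, 92.441, -0, 75.132, -6.429], TCP at [240.373, 576.94, 231.3] pointing down, gripper open.
Joint ranges: [-157.48, 157.48], [-44.54, 120.13], [17.64, 146.25], [-64.5, 244.5], [7.68, 150.69], [-147.95, 147.95]. Speed limits (degrees/s): [159.86, 159.86, 180, 180, 180, 180].

INTERFACE

Orientations are given as [roll, pitch, yaw] about the fixed x, y, z axes, in that order (R = Rz(yaw) Ry(pitch) Rx(roll)).
In Python, from station import * gives the robot as it stands. Calls block until the motion is done:
- goto(position, orientation): joint-space move of the TCP to a pose.
- move_l(position, attitude=None, speed=150): straight line of the TCP; attitude=None keeps the orientation; speed is the mean speed in mm/s.
- move_j(angles): joint-space move.
- grip(opening, squeeze=None): finger opening in mm; squeeze is the grip in N (None keeps the last); returns when the fingers have stopped.
- wait(seconds).
- solve_ik(position, orientation): joint angles nearest the present ones, or None.
- get_obs(): the state.
- get_image(name): name is "scene" or "top"; returns the picture (420x560x3 uint8, red, green, blue); there is no depth.
- get_calibration(name): a dict with "fx", "fy", "cx", "cy" (pixels), "R" (3x3) and "t" (3): a world point X has camera coordinates R X + t. Camera axes: x right, y down, z forward; pixel columns grow to the right and rows downward; lengths in mm; the calibration is good to about 2 mm. A picture is of the moment at which its call begins. get_calibration takes no time and is no camera call.
A pose or a line that the arm cannot do raises Unreachable and nothing moves.
- sign_off(): hands the job in, once; it reports no verdict.
Trained networks look in the newest picture that a camera, given by its name, has taken for a name from the list of things; names that differ only in an ending like _2 or _b are one class to them, and where a whole thing is asked for, a point or a joint stands for the part that bears it (a point fixed in the world has none). Each returns a list of dicts, best first, with "score" (0 to 1); they miss things now and then, are a little off and sometimes report something else, mostly with a low value. They report only what shows in the picture. A call takes as long as a camera call. They do not tell look-alikes from the thing itself.
- spot_in(name, camera): "extent" ([centre column, centre row, width, height] in pixels, round what is visible of it).
- regions_of(name, camera): "region" (420x560 bool, what is visible of it) and "extent" ([centre column, centre row, width, height] in pixels, round what is visible of it).
The state is a dict: "t": time; "joint_pos": joint angles; "qvel": joint speeds; "effort": joint torques, N m; "tcp_pos": TCP position; "ee_rot": TCP orientation; "wrist_force": force on the tool from outside, world axes, zero at the start; "moment": the same for the moment, N m; "grip_width": finger opening in mm.
Only numpy, scipy, OpenCV 4.12 (cv2) and the standard library are available. Lean on these libraries where they do the work, as an engineer would, in place of code of your own. Each camera call takes 0.05 s, during which the arm holds its last target.

## Working session

There is one attempt and no reset: what is moved stays moved. The work goes in short steps, each a Python script; the robot and the scene stay as the last script left them, time stands still between calls to the robot, and variables do not carry over. Pictures are saved under pics/ and viewed, and the job is handed in when it is done.

```bash
mkdir -p pics; ls; python3 - <<'E'
from station import *
import cv2
for n in ("scene","top"):
    im=get_image(n); cv2.imwrite(f"pics/{n}0.png",cv2.resize(im[:,:,::-1],(800,600),interpolation=cv2.INTER_CUBIC))
    c=get_calibration(n); print(n,c)
    for k in ("centrifuge","catch_top","power_unit","rocker_high_half","pad","wide_key_top","round_key_a","vial","stopper","jar","tweezers","bottle"):
        try: print(k,[(round(d["score"],2),[round(float(v),1) for v in d["extent"]]) for d in spot_in(k,n)][:4])
        except Exception as e: print(k,e)
o=get_obs();print(o)
E
```

```text
pics
scene {'fx': 474.76145940549264, 'fy': 474.76145940549264, 'cx': 275.5705050124057, 'cy': 209.02960588920538, 'R': array([[-0.69998185, -0.71415971, -0.00114576],
       [-0.33721938,  0.33193811, -0.88096548],
       [ 0.62953038, -0.61627348, -0.47317915]]), 't': array([ 194.65017974,  309.46342201, 1179.49264552])}
centrifuge [(0.9, [123.2, 262.1, 81.7, 56.5])]
catch_top [(0.61, [136.2, 253.9, 9.3, 9.2])]
power_unit [(0.79, [297.0, 221.4, 35.4, 26.1]), (0.61, [177.9, 242.2, 41.5, 27.3])]
rocker_high_half [(0.65, [296.1, 214.8, 11.5, 10.9]), (0.51, [170.5, 236.9, 16.8, 4.5])]
pad [(0.76, [238.0, 246.7, 57.8, 28.3])]
wide_key_top [(0.62, [247.4, 237.8, 9.7, 7.7])]
round_key_a []
vial [(0.72, [150.2, 311.5, 10.0, 17.2])]
stopper [(0.53, [123.4, 263.6, 83.2, 60.3]), (0.48, [293.3, 215.5, 18.6, 12.6])]
jar [(0.57, [187.8, 290.9, 19.7, 30.1])]
tweezers []
bottle [(0.6, [321.8, 201.2, 8.5, 16.0])]
top {'fx': 511.9791065315726, 'fy': 511.9791065315726, 'cx': 275.35333857255006, 'cy': 214.21841065753446, 'R': array([[-0.1873717 , -0.98225194, -0.00854195],
       [-0.82398458,  0.1619
[... 641 characters left out ...]
0.56, [271.8, 264.9, 26.9, 3.8])]
bottle []
{'t': 1.3, 'joint_pos': array([ 6.09497277e+01,  1.24277908e+01,  9.24410306e+01,  1.57315307e-04,
        7.51325367e+01, -6.42916205e+00]), 'qvel': array([-0.0325646 ,  0.08158216, -0.01707688, -0.02295221,  0.06331974,
       -0.03054894]), 'effort': array([ 1.70794428e-04, -3.96882498e+01, -3.04241645e+01, -1.71094903e-04,
        7.69248891e-04, -1.84866778e-06]), 'tcp_pos': array([240.38560155, 576.93125607, 231.29642676]), 'ee_rot': array([-1.79999697e+02,  1.33261531e-03,  6.73788494e+01]), 'wrist_force': array([ 0.30289032, -0.45918839, -0.28340873]), 'moment': array([ 0.0175316 , -0.0169618 ,  0.01114887]), 'grip_width': 85.3154212820214}
```

View pics/scene0.png

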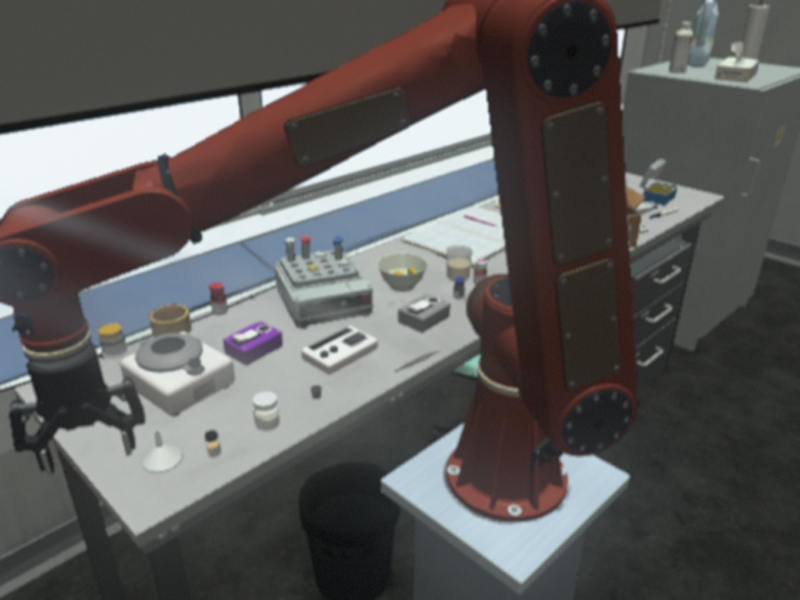

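View pics/top0.png

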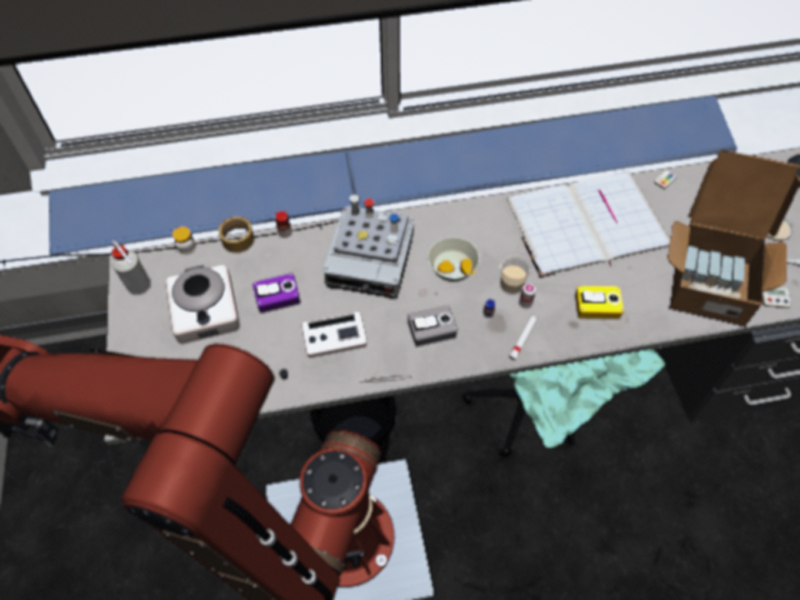

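The scene picture shows the centrifuge at (178,372), purple unit (252,341), pad (340,347) and grey power unit (424,312). In the top picture the same things are at (202,300), (276,292), (334,334) and (433,324), and the yellow unit is at (600,301). Next I'll crop closer to measure.

```bash
python3 - <<'E'
from station import *
import cv2, numpy as np
t=get_image("top"); s=get_image("scene")
np.save("top.npy",t);np.save("scene.npy",s)
def crop(im,x0,y0,w,h,f,n):
    c=cv2.resize(im[y0:y0+h,x0:x0+w,::-1],None,fx=f,fy=f,interpolation=cv2.INTER_CUBIC); cv2.imwrite(n,c)
crop(t,110,175,220,100,3.6,"pics/topc.png")
crop(s,70,195,260,140,3,"pics/scenec.png")
E
```

```text
(no output)
```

View pics/topc.png

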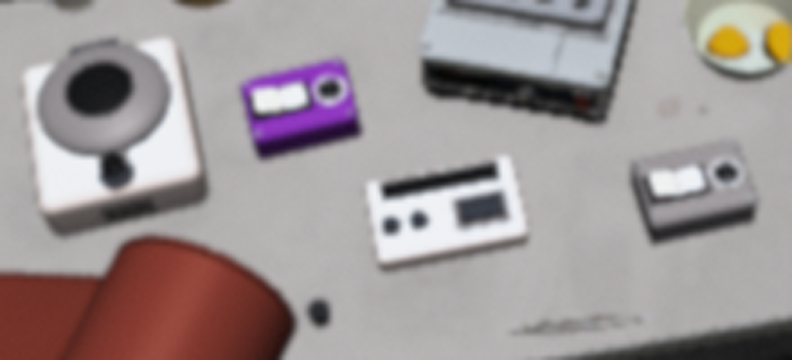

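View pics/scenec.png

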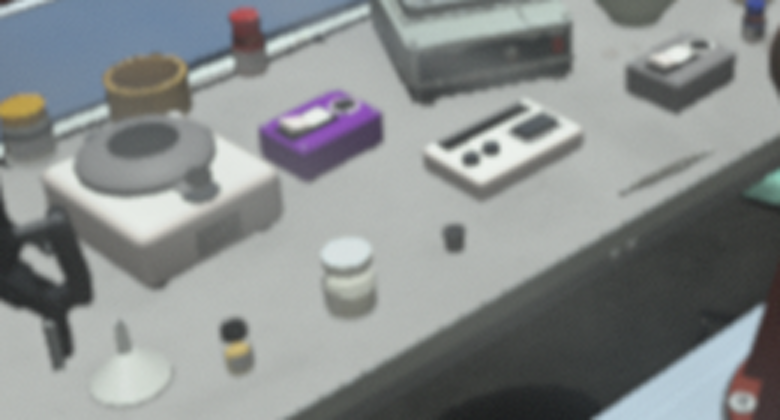

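```bash
python3 - <<'E'
import cv2, numpy as np
t=np.load("top.npy");s=np.load("scene.npy")
def crop(im,x0,y0,w,h,f):
    c=cv2.resize(im[y0:y0+h,x0:x0+w,::-1],None,fx=f,fy=f,interpolation=cv2.INTER_CUBIC).copy()
    for i in range(0,w,5):
        cv2.line(c,(i*f,0),(i*f,8),(0,0,255),1)
        if i%10==0: cv2.putText(c,str(x0+i),(i*f,18),0,.35,(0,0,255))
    for i in range(0,h,5):
        cv2.line(c,(0,i*f),(8,i*f),(0,0,255),1)
        if i%10==0: cv2.putText(c,str(y0+i),(10,i*f+4),0,.35,(0,0,255))
    return c
for n,im,l in (("t",t,[("pad",205,210,60,45),("pu",280,205,45,40),("cf",112,180,60,65)]),("s",s,[("pad",205,222,65,45),("pu",272,202,50,35),("cf",80,225,90,70)])):
    for k,x,y,w,h in l:
        f=min(760//w,560//h); cv2.imwrite(f"pics/{n}_{k}.png",crop(im,x,y,w,h,f))
E
```

```text
(no output)
```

View pics/t_pad.png

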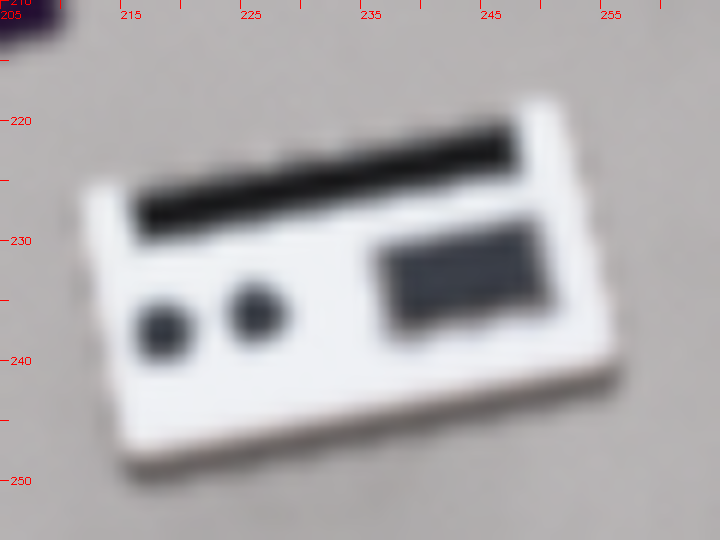

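View pics/t_pu.png

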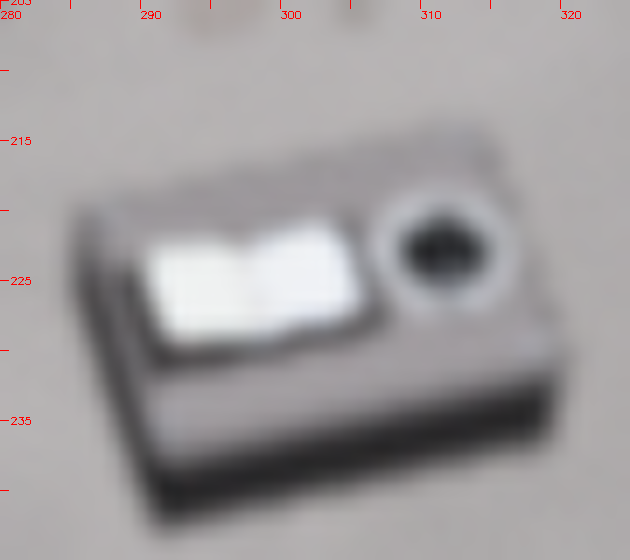

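View pics/t_cf.png

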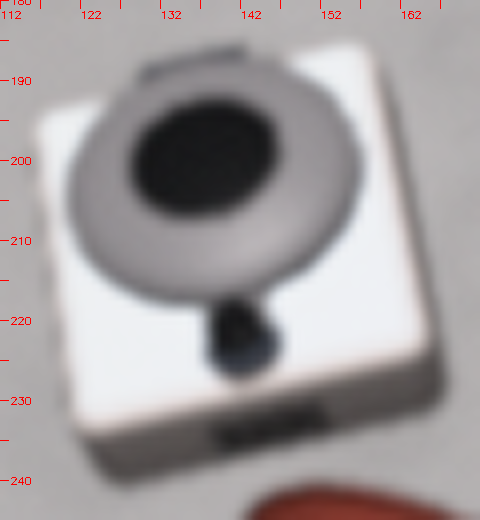

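View pics/s_pad.png

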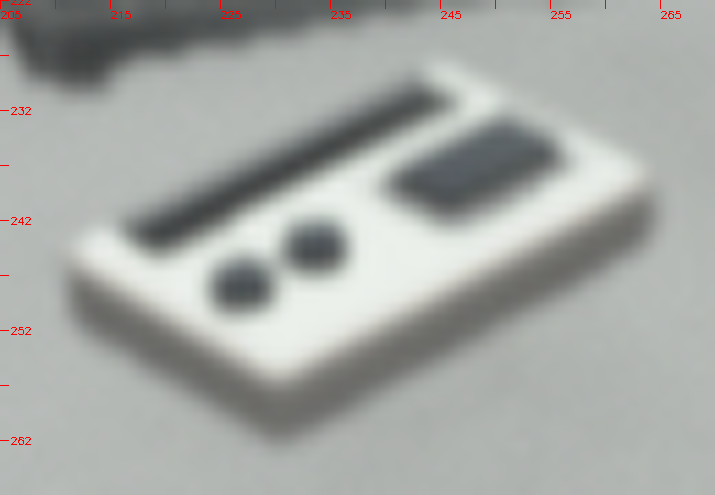

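View pics/s_pu.png

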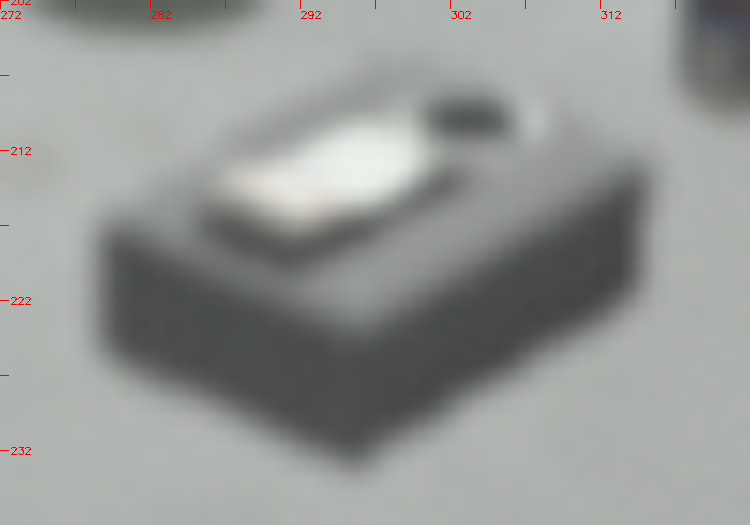

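View pics/s_cf.png

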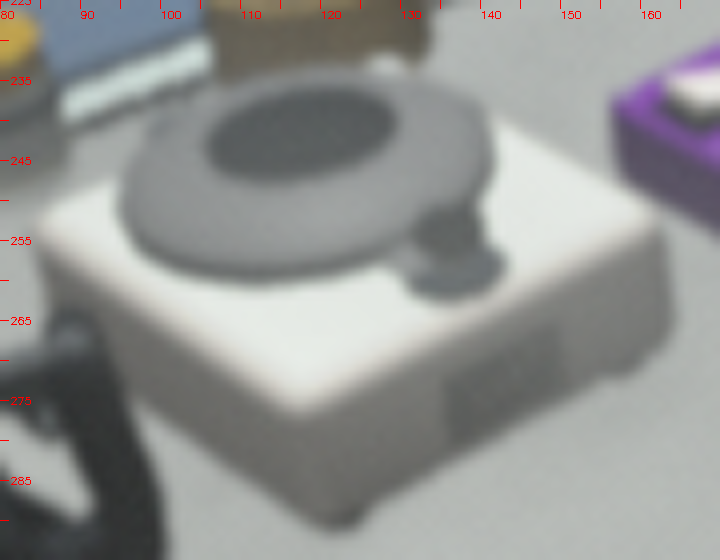

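```bash
cat > fit.py <<'E'
import numpy as np, cv2
from scipy.optimize import least_squares
from station import get_calibration
C={n:get_calibration(n) for n in("top","scene")}
def proj(n,X):
    c=C[n];p=np.asarray(X)@np.array(c["R"]).T+c["t"]
    return np.c_[c["fx"]*p[:,0]/p[:,2]+c["cx"],c["fy"]*p[:,1]/p[:,2]+c["cy"]]
def w(p,L):
    a=np.radians(p[2]);R=np.array([[np.cos(a),-np.sin(a),0],[np.sin(a),np.cos(a),0],[0,0,1]])
    return np.asarray(L,float)@R.T+[p[0],p[1],0]
def px(lst,f,x0,y0,half): 
    a=np.array([l[0] for l in lst],float); h=.5 if half else 0
    return np.c_[x0+(a[:,0]+h)/f-h,y0+(a[:,1]+h)/f-h],[l[1] for l in lst]
D={
"pad":{"top":(12,205,210,[((85,183),(47.5,75,30)),((558,95),(47.5,-75,30)),((615,365),(-47.5,-75,30)),((125,455),(-47.5,75,30)),
   ((380,247),(1,-11,39)),((535,215),(1,-57,39)),((552,308),(-25,-57,39)),((392,335),(-25,-11,39))]),
 "scene":(11,205,222,[((280,378),(-47.5,75,30)),((70,250),(47.5,75,30)),((648,175),(-47.5,-75,30)),((430,65),(47.5,-75,30)),
   ((385,183),(1,-11,39)),((505,122),(1,-57,39)),((565,160),(-25,-57,39)),((445,220),(-25,-11,39))])},
"pu":{"top":(14,280,205,[((82,205),(40,55,44)),((490,128),(40,-55,44)),((560,368),(-40,-55,44)),((155,470),(-40,55,44)),((155,530),(-40,55,0)),((548,442),(-40,-55,0))]),
 "scene":(15,272,202,[((105,220),(40,55,44)),((358,335),(-40,55,44)),((645,165),(-40,-55,44)),((355,468),(-40,55,0)),((105,352),(40,55,0)),((638,290),(-40,-55,0))])},
"cf":{"top":(8,112,180,[((38,115),(90,80,70)),((368,42),(90,-80,70)),((430,345),(-90,-80,70)),((80,432),(-90,80,70))]),
 "scene":(8,80,225,[((40,225),(90,80,70)),((300,408),(-90,80,70)),((662,215),(-90,-80,70))])}}
P={}
def fit(k,cams,half):
    def r(p):
        o=[]
        for n in cams:
            f,x0,y0,l=D[k][n];u,L=px(l,f,x0,y0,half);o.append((proj(n,w(p,L))-u).ravel())
        return np.concatenate(o)
    s=least_squares(r,[600,100,10],loss="soft_l1");return s.x,r(s.x)
if __name__=="__main__":
  for k in D:
    for cams in (["top"],["scene"],["top","scene"]):
      for half in (0,1):
        p,r=fit(k,cams,half);print(k,cams,half,p.round(1),"rms %.2f"%np.sqrt((r**2).mean()),"max %.2f"%abs(r).max())
    p,_=fit(k,["top","scene"],1)
    pts={"pad":[(-12,-34,39),(-12,28,39),(-12,56,39)],"pu":[(0,36,55),(0,18,49.5),(0,-27,44)],"cf":[(-70,0,97),(-70,0,70)]}[k]
    for n in ("top","scene"): print(n,w(p,pts).round(1).tolist(),proj(n,w(p,pts)).round(1).tolist())
E
python3 fit.py
```

```text
pad ['top'] 0 [492.3 -52.    0.7] rms 0.56 max 0.98
pad ['top'] 1 [494.5 -50.7   0.7] rms 0.56 max 0.98
pad ['scene'] 0 [490.1 -41.    2.4] rms 0.79 max 1.60
pad ['scene'] 1 [493.2 -41.8   2.4] rms 0.78 max 1.55
pad ['top', 'scene'] 0 [493.2 -47.7   1.2] rms 1.18 max 2.27
pad ['top', 'scene'] 1 [495.4 -47.2   1.2] rms 1.04 max 2.14
top [[484.2, -81.5, 39.0], [482.8, -19.5, 39.0], [482.2, 8.5, 39.0]] [[242.3, 232.1], [224.9, 235.4], [217.1, 236.8]]
scene [[484.2, -81.5, 39.0], [482.8, -19.5, 39.0], [482.2, 8.5, 39.0]] [[248.6, 235.6], [234.0, 243.0], [227.1, 246.5]]
pu ['top'] 0 [ 467.8 -297.4    3. ] rms 0.82 max 1.30
pu ['top'] 1 [ 470.  -296.2    3. ] rms 0.81 max 1.29
pu ['scene'] 0 [ 471.5 -292.3  365.4] rms 1.10 max 1.98
pu ['scene'] 1 [ 474.8 -293.5  365.4] rms 1.09 max 1.95
pu ['top', 'scene'] 0 [ 469.8 -295.9  362.9] rms 1.09 max 1.98
pu ['top', 'scene'] 1 [ 471.9 -295.2  363. ] rms 1.04 max 1.85
top [[470.0, -259.3, 55.0], [471.0, -277.3, 49.5], [473.3, -322.2, 44.0]] [[292.4, 224.9], [297.3, 224.6], [309.4, 222.8]]
scene [[470.0, -259.3, 55.0], [471.0, -277.3, 49.5], [473.3, -322.2, 44.0]] [[290.5, 213.9], [294.0, 213.4], [302.4, 210.2]]
cf ['top'] 0 [633.  261.5   5.5] rms 0.99 max 1.50
cf ['top'] 1 [635.1 262.9   5.4] rms 0.98 max 1.47
cf ['scene'] 0 [630.1 268.2   4. ] rms 1.66 max 3.37
cf ['scene'] 1 [632.9 268.1   4. ] rms 1.63 max 3.30
cf ['top', 'scene'] 0 [632.2 265.    4.1] rms 1.58 max 3.91
cf ['top', 'scene'] 1 [634.6 265.9   4.2] rms 1.47 max 3.67
top [[564.8, 260.7, 97.0], [564.8, 260.7, 70.0]] [[140.0, 220.2], [141.8, 224.3]]
scene [[564.8, 260.7, 97.0], [564.8, 260.7, 70.0]] [[137.3, 251.9], [138.6, 259.9]]
```

The pictures put the pad at about (495,-47), the power unit at (472,-295) and the centrifuge at (635,265). The two cameras disagree by up to 9 mm. I'll use the closed fingertips, whose TCP is known, as a reference above the catch.

```bash
cat > look.py <<'E'
from station import *
from fit import *
def crop(im,x0,y0,w,h,f,marks=()):
    x0=int(x0);y0=int(y0)
    c=cv2.resize(im[y0:y0+h,x0:x0+w,::-1],None,fx=f,fy=f,interpolation=cv2.INTER_CUBIC).copy()
    for i in range(0,w,5):
        cv2.line(c,(i*f,0),(i*f,8),(0,0,255),1)
        if i%10==0: cv2.putText(c,str(x0+i),(i*f,18),0,.35,(0,0,255))
    for i in range(0,h,5):
        cv2.line(c,(0,i*f),(8,i*f),(0,0,255),1)
        if i%10==0: cv2.putText(c,str(y0+i),(10,i*f+4),0,.35,(0,0,255))
    for m in marks: cv2.drawMarker(c,(int((m[0]-x0+.5)*f),int((m[1]-y0+.5)*f)),(0,255,0),0,10,1)
    return c
def snap(tag,X,extra=(),W=70,H=55):
    tcp=get_obs()["tcp_pos"]
    for n in("top","scene"):
        im=get_image(n);u=proj(n,[X])[0];m=proj(n,[tcp]+list(extra))
        print(n,"tcp px",m.round(1).tolist())
        x0=np.clip(u[0]-W//2,0,560-W);y0=np.clip(u[1]-H//2,0,420-H)
        cv2.imwrite(f"pics/{tag}_{n}.png",crop(im,x0,y0,W,H,10,m))
def st(): 
    o=get_obs();print("t",round(o["t"],2),"tcp",o["tcp_pos"].round(1),"rot",o["ee_rot"].round(1),"F",o["wrist_force"].round(2),"grip",round(o["grip_width"],1))
E
python3 - <<'E'
from look import *
grip(0,20); st()
goto([540,262,200],[180,0,94]); st()
move_l([562,262,125]); wait(.3); st()
snap("c1",[565,261,97],[[564.8,260.7,97],[634.6-90,265.9,70]])
E
```

```text
t 2.17 tcp [240.4 576.9 231.3] rot [-180.     0.    67.4] F [ 0.3  -0.59 -0.29] grip -0.1
t 3.77 tcp [539.7 262.8 200.1] rot [180.  -0.  94.] F [ 0.82 -0.22  0.08] grip 0.1
t 4.74 tcp [562.6 262.3 126.2] rot [179.9  -0.   94. ] F [0.2  0.01 0.24] grip -0.3
top tcp px [[137.6, 216.3], [140.0, 220.2], [140.6, 229.4]]
scene tcp px [[135.7, 243.6], [137.3, 251.9], [140.7, 263.6]]
```

View pics/c1_top.png

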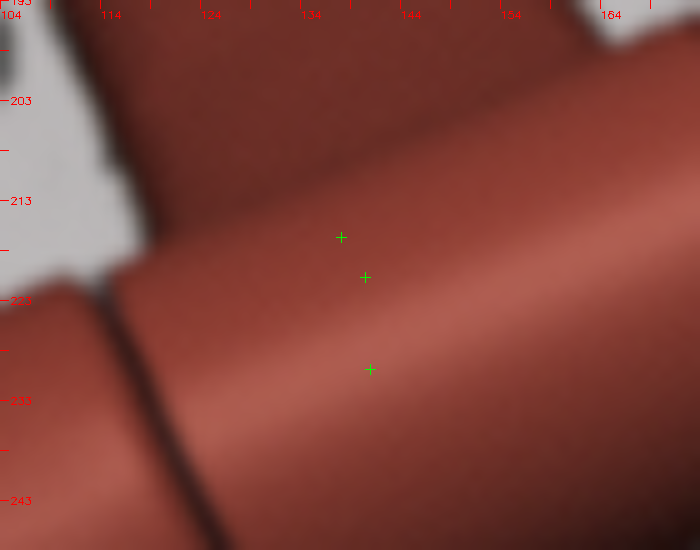

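View pics/c1_scene.png

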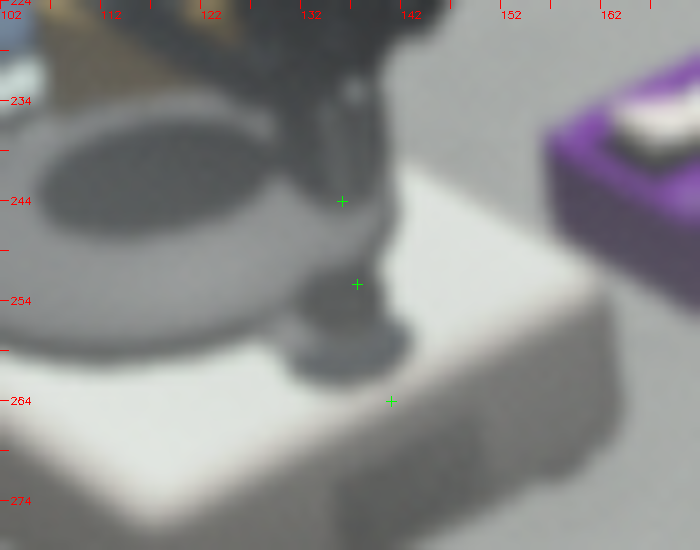

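In the scene picture the fingertips' centre at about (137,244) is close to the projected TCP (135.7,243.6). The knob top at about (136,252) lies 2 px left of its prediction, so the catch is slightly farther in +x. In the top view the arm hides everything here. I'll lower at about (568,263) until contact, checking force.

```bash
cat >> look.py <<'E'
def F(k=3):
    a=[]
    for _ in range(k): wait(.05); a.append(get_obs()["wrist_force"])
    return np.mean(a,0)
def press(x,y,zs,fmax,speed=60):
    b=None
    for z in zs:
        move_l([x,y,z],speed=speed); f=F(); o=get_obs()
        print("cmd",round(z,1),"tcp",o["tcp_pos"].round(1),"F",f.round(2),"t",round(o["t"],2))
        if f[2]>fmax: break
E
python3 - <<'E'
from look import *
move_l([568,263,102],speed=100); wait(.2); print(F())
snap("c2",[565,261,97],[[565,261,97]])
press(568,263,[97,94,91],8)
E
```

```text
[-0.5737927  -0.12525661  0.26116576]
top tcp px [[138.9, 218.7], [139.9, 220.2]]
scene tcp px [[135.6, 250.1], [137.1, 252.0]]
cmd 97 tcp [568.  263.   96.9] F [ 0.1   0.22 -0.18] t 6.08
cmd 94 tcp [568.1 263.   94. ] F [-0.28  0.62  0.63] t 6.48
cmd 91 tcp [568.  263.   90.9] F [ 0.54 -0.08  0.6 ] t 6.88
```

View pics/c2_scene.png

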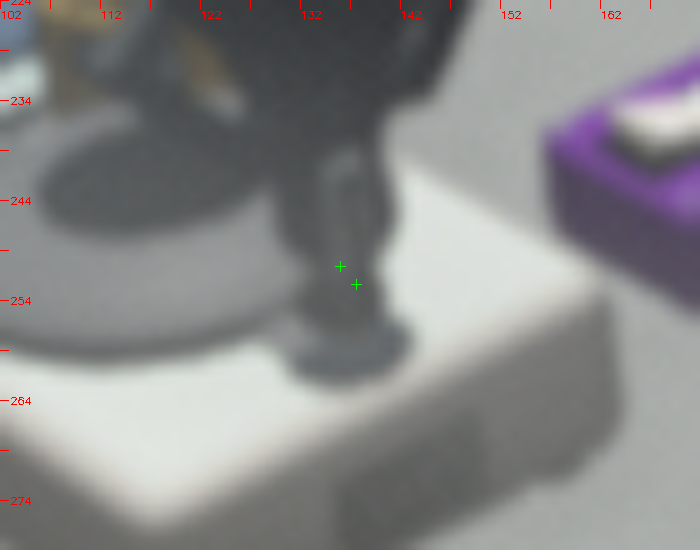

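```bash
python3 - <<'E'
from look import *
print(F(6)); snap("c3",[565,261,97])
E
```

```text
[0.28920087 0.0699858  0.66862732]
top tcp px [[139.7, 220.5]]
scene tcp px [[136.3, 253.6]]
```

View pics/c3_scene.png

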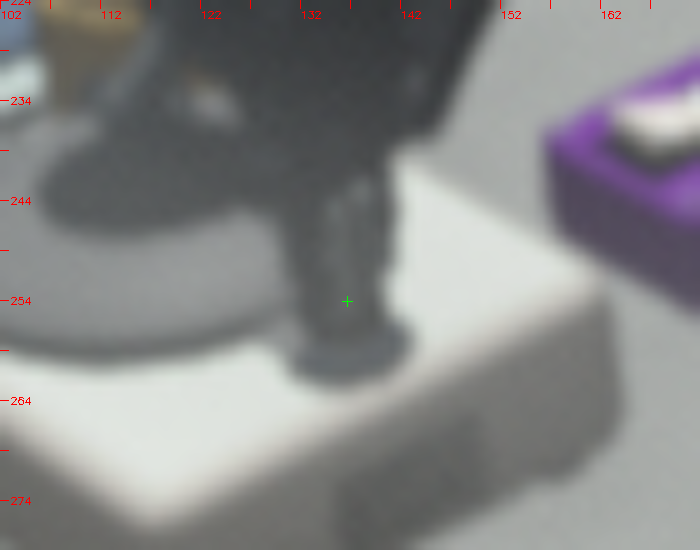

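```bash
python3 - <<'E'
from look import *
for z in [89,87,86,85,84.5,84,83.5,83]:
    move_l([568,263,z],speed=30); f0=get_obs()["wrist_force"]; f=F(2); o=get_obs()
    print(z,o["tcp_pos"].round(1),f0.round(2),f.round(2),round(o["t"],2))
    if f[2]>8: break
E
```

```text
89 [568.1 263.   89. ] [0.29 0.46 1.58] [0.09 0.88 1.31] 7.63
87 [568.  263.   86.9] [ 0.56 -0.13  1.7 ] [0.15 0.73 0.23] 7.98
86 [568. 263.  86.] [-0.62 -0.25  1.58] [ 1.19 -0.83  1.61] 8.33
85 [568. 263.  85.] [-0.29  0.45  2.32] [-0.51 -0.07  1.73] 8.68
84.5 [568.  263.   84.9] [-0.78 -0.65  4.93] [-0.93 -0.62  5.81] 9.03
84 [568.1 263.   84.9] [-2.07 -0.68  7.05] [-2.2  -1.29  7.4 ] 9.38
83.5 [568.1 263.   84.8] [-2.7  -1.49  8.85] [-3.18 -1.32  9.56] 9.73
```

The hard stop came at z = 84.9 against an expected 85, so the catch appears to be fully down. I'll press firmly once, lift and verify.

```bash
python3 - <<'E'
from look import *
move_l([568,263,81.5],speed=20); print(F(2)); st()
move_l([568,263,190],speed=200)
goto([440,-180,200],[180,0,3] if solve_ik([440,-180,200],[180,0,3]) is not None else [180,0,-177]); st(); print(get_obs()["joint_pos"].round(1))
for n in("top","scene"):
    im=get_image(n); np.save(n+"1.npy",im)
    cv2.imwrite(f"pics/v_{n}.png",cv2.resize(im[:,:,::-1],(784,588),interpolation=cv2.INTER_CUBIC))
    u=proj(n,[[565,261,85]])[0]; cv2.imwrite(f"pics/c4_{n}.png",crop(im,u[0]-30,u[1]-25,60,50,10,proj(n,[[565,261,85],[565,261,97]])))
    print(n,[(round(d["score"],2),np.round(d["extent"],1)) for d in spot_in("catch_top",n)])
E
```

```text
[-7.11490061 -2.28502423 17.29606514]
t 10.08 tcp [568.1 263.1  84.8] rot [-180.    0.   94.] F [-7.58 -2.65 16.28] grip 0.1
t 12.46 tcp [ 440.4 -179.5  199.9] rot [-180.    -0.     3.1] F [ 0.58 -0.52  0.08] grip 0.2
[-30.6  -4.5 113.8   0.   70.6 -33.7]
top [(0.63, array([141.6, 221.9,   6.9,   7.1]))]
scene [(0.47, array([137.3, 257.3,   4.7,   2.2]))]
```

View pics/v_top.png

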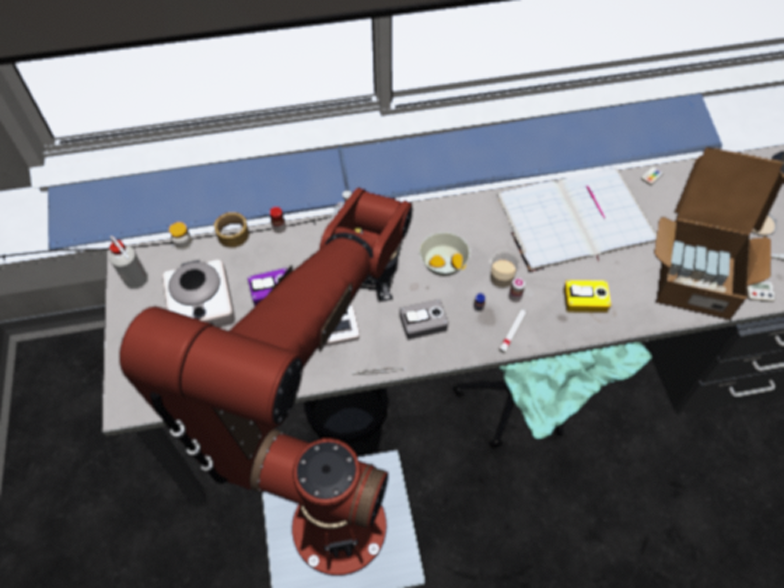

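View pics/c4_scene.png

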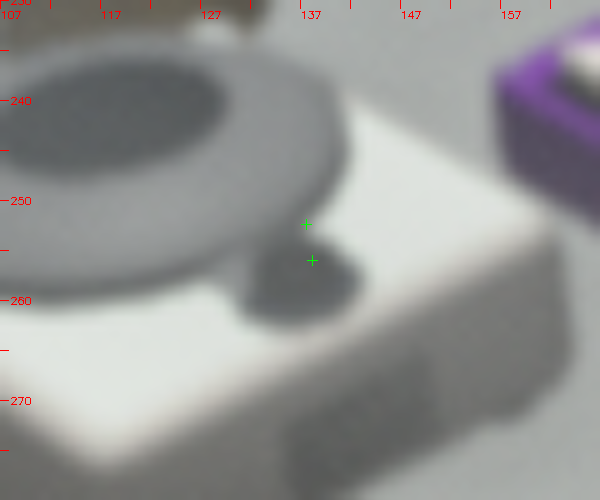

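View pics/v_scene.png

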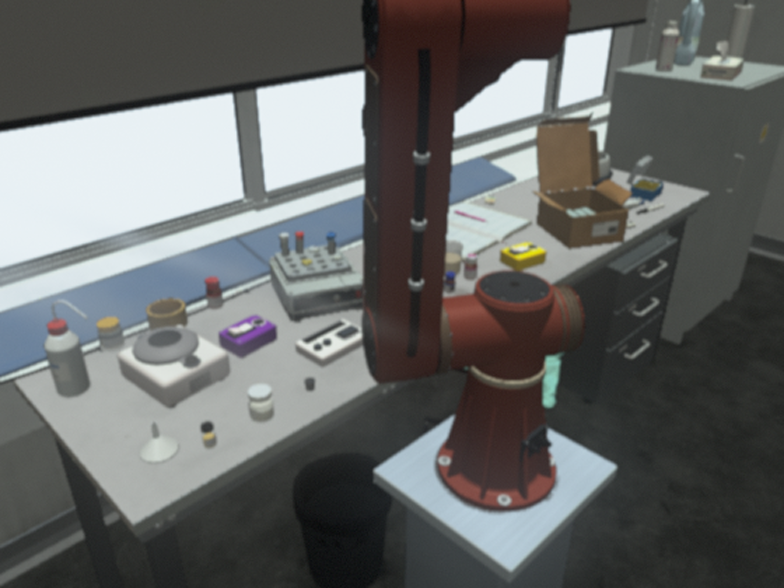

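The knob now sits flat on its base in the scene picture at (137,258), so the catch is down. The vial, jar and stopper are unmoved. Next I'll check the top camera against the fingertip, which shows at about (275,211).

```bash
python3 - <<'E'
from look import *
im=np.load("top1.npy"); u=proj("top",[[440.4,-179.5,199.9]]);print(u)
cv2.imwrite("pics/b_top.png",crop(im,u[0,0]-30,u[0,1]-25,60,50,12,u))
goto([470,-259,110],[180,0,3]); wait(.2); st(); snap("r1",[470,-259,70],[[470,-259,55],[470,-259,49.5]])
E
```

```text
[[271.05337985 213.04592611]]
t 13.42 tcp [ 471.  -258.7  112. ] rot [ 1.799e+02 -1.000e-01  3.100e+00] F [-0.04  0.06  0.47] grip 0.0
top tcp px [[292.5, 215.9], [292.3, 224.9], [292.3, 225.7]]
scene tcp px [[290.4, 198.9], [290.5, 213.9], [290.5, 215.3]]
```

View pics/b_top.png

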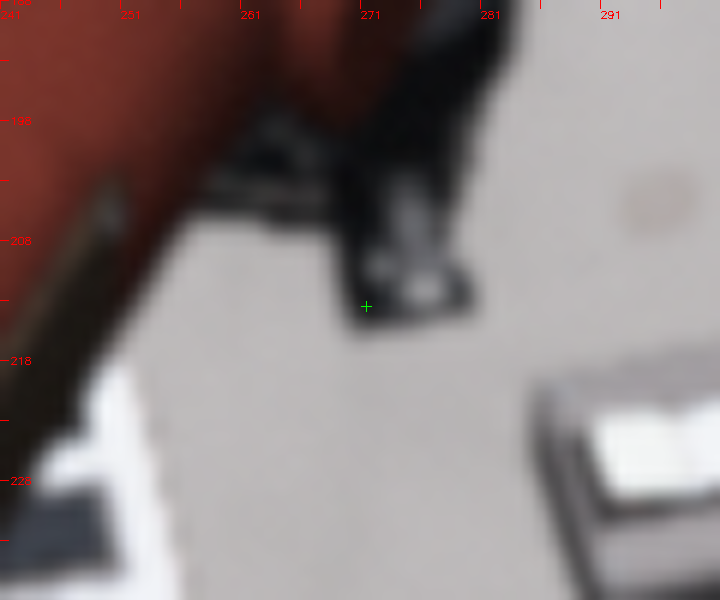

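View pics/r1_top.png

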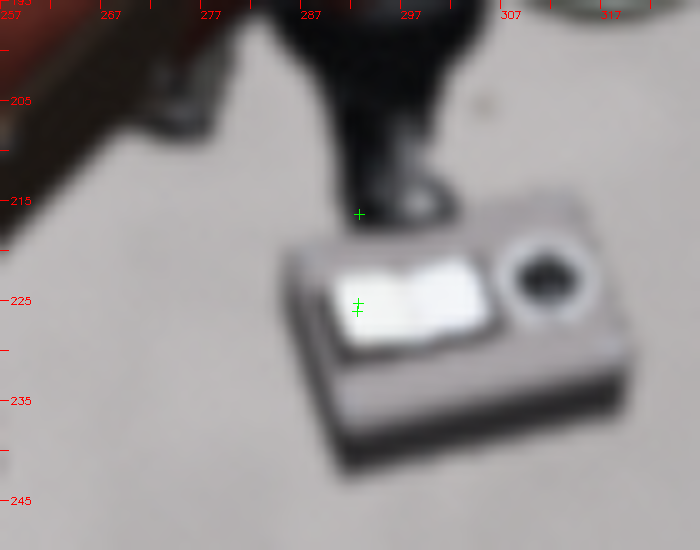

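View pics/r1_scene.png

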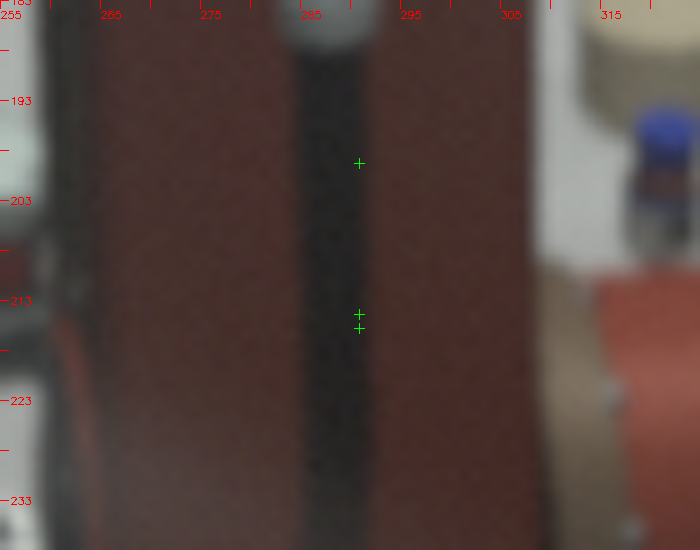

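The top view at (291,216) shows the fingertip near the predicted TCP. Its visible body is centred 3–4 px to the right, though, so the top camera may be biased in y. I'll go just above the rocker and compare directly.

```bash
python3 - <<'E'
from look import *
move_l([470,-254,66],speed=100); wait(.2); st(); snap("r2",[470,-259,70],[[470,-254,49.5]],W=50,H=45)
E
```

```text
t 14.31 tcp [ 470.7 -254.6   66.9] rot [ 1.799e+02 -1.000e-01  3.000e+00] F [ 0.25 -0.23 -0.46] grip 0.0
top tcp px [[291.1, 223.1], [290.9, 225.9]]
scene tcp px [[289.5, 211.2], [289.4, 215.8]]
```

View pics/r2_top.png

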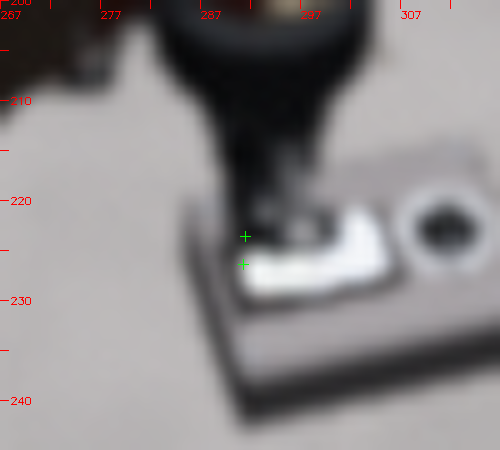

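In the top picture the fingertip covers cols 290–301, rows up to 225. Relative to the raised wing (cols 290–298, rows 222–229) it should shift about 5 mm in +y and a few mm in -x. (464,-252) lands on the wing whether I trust the calibration or the direct comparison.

```bash
python3 - <<'E'
from look import *
move_l([464,-252,62],speed=60)
snap("r3",[470,-259,70],W=50,H=45)
for z in [58,56,54,52,51,50,49.5,49,48.5,48,47.5,47]:
    move_l([464,-252,z],speed=30); f=F(3); o=get_obs()
    print(z,o["tcp_pos"].round(1),f.round(2),round(o["t"],2))
    if f[2]>7 : break
snap("r4",[470,-259,70],W=50,H=45)
E
```

```text
top tcp px [[290.6, 225.9]]
scene tcp px [[290.4, 213.7]]
58 [ 464.1 -252.    58. ] [ 0.08 -0.2  -0.09] 15.22
56 [ 464. -252.   56.] [-0.52 -0.12 -0.48] 15.62
54 [ 463.9 -251.9   53.9] [-0.47 -0.23  0.22] 16.02
52 [ 463.9 -251.9   51.9] [ 0.24  0.12 -0.2 ] 16.42
51 [ 464. -252.   51.] [-0.34  0.44  0.26] 16.82
50 [ 464. -252.   50.] [0.19 0.24 0.36] 17.22
49.5 [ 464.  -252.    49.6] [-0.37  0.26  1.53] 17.62
49 [ 464.  -252.    49.5] [-1.58  1.46  5.63] 18.02
48.5 [ 464.1 -252.    49.5] [-2.9   1.81  7.7 ] 18.42
top tcp px [[290.7, 227.4]]
scene tcp px [[290.3, 216.6]]
```

View pics/r3_top.png

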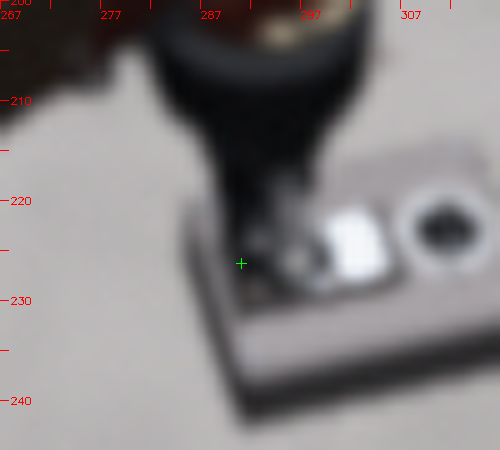

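View pics/r4_top.png

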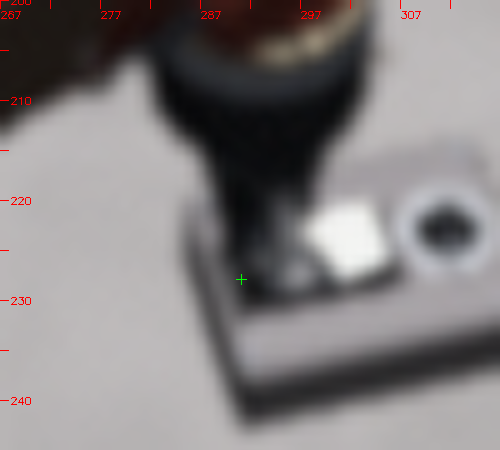

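The hard stop came at z = 49.5, as expected, and the other wing now stands up at (302,223). I'll press a little firmer, lift, check and move over the wide key.

```bash
python3 - <<'E'
from look import *
move_l([464,-252,47],speed=20); print(F(2)); st()
move_l([464,-252,120],speed=150)
goto([482,-79,90],[180,0,3]); wait(.2); st()
snap("k1",[484,-80,45],[[484.2,-81.5,39],[482,-79,39]],W=60,H=50)
u=proj("top",[[470,-259,50]])[0]; im=get_image("top"); cv2.imwrite("pics/r5_top.png",crop(im,u[0]-25,u[1]-22,50,45,10))
E
```

```text
[-6.46884378  3.5248137  16.22891912]
t 18.87 tcp [ 464.1 -252.    49.3] rot [-1.8e+02  1.0e-01  3.0e+00] F [-6.25  3.58 15.98] grip 0.3
t 20.44 tcp [482.6 -80.6  90.4] rot [ 1.8e+02 -1.0e-01  2.9e+00] F [-0.24 -0.8  -0.53] grip 0.3
top tcp px [[241.1, 224.9], [242.3, 232.1], [241.7, 232.8]]
scene tcp px [[248.3, 221.9], [248.6, 235.6], [248.5, 236.1]]
```

View pics/r5_top.png

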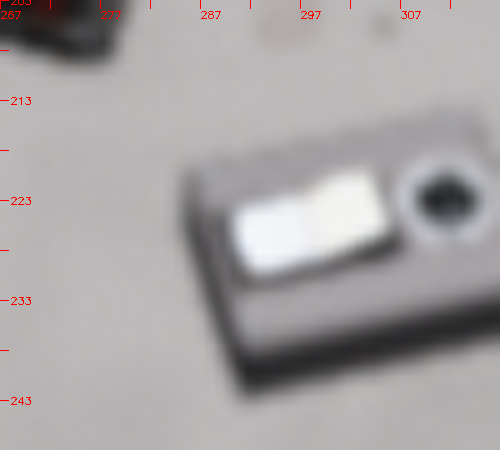

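View pics/k1_top.png

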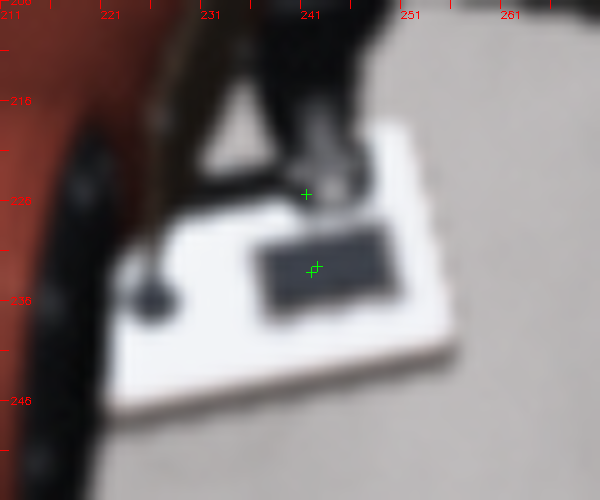

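View pics/k1_scene.png

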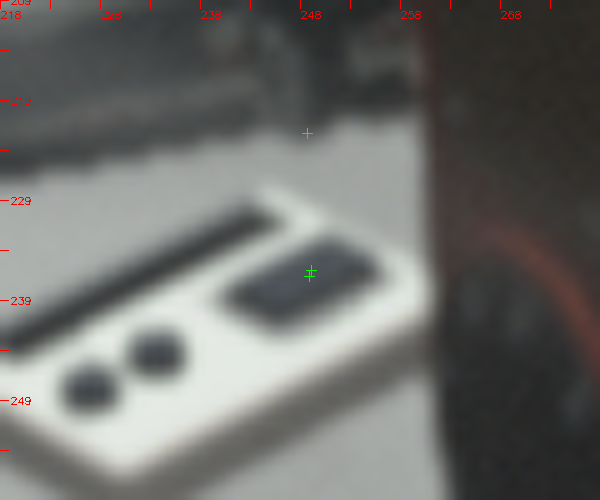

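The rocker is on: its two halves have swapped shading and the right wing is raised at (302,223). In the top picture the wide key is centred at (244,233), and the fingertip would come down about 2 px behind it. I'll aim at (477,-78), keeping the round keys well clear.

```bash
python3 - <<'E'
from look import *
move_l([477,-78,48],speed=80); wait(.2); st()
snap("k2",[484,-80,45],W=60,H=50)
E
```

```text
t 21.47 tcp [477.7 -78.2  48.7] rot [ 1.8e+02 -1.0e-01  3.0e+00] F [ 0.1  -0.39 -0.02] grip 0.2
top tcp px [[241.4, 232.4]]
scene tcp px [[249.1, 234.1]]
```

View pics/k2_top.png

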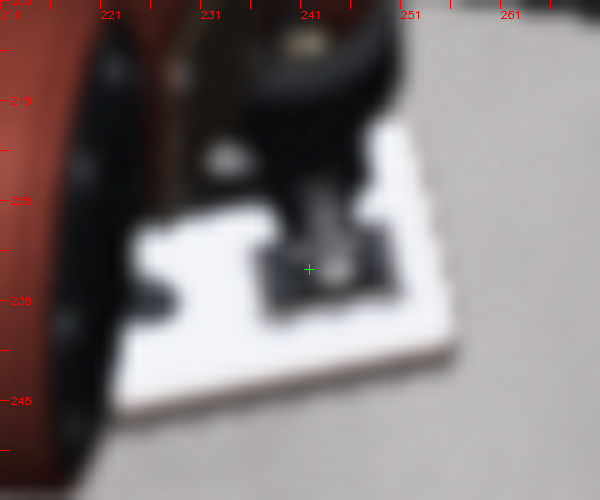

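View pics/k2_scene.png

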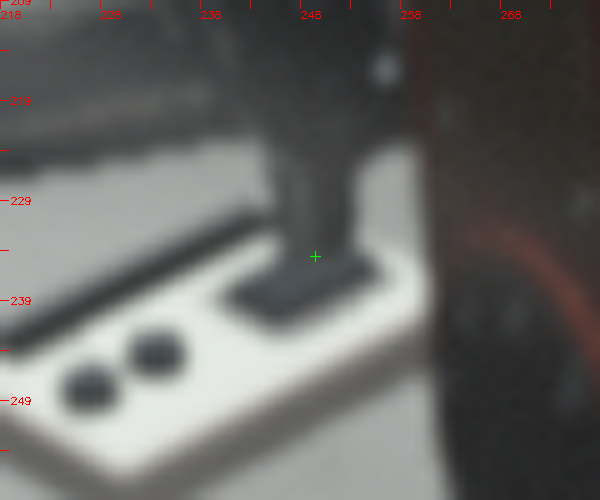

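Both views show the fingertip over the wide key, at (243,232) in top and (249,234) in scene, and clear of the round keys. Now I'll press and hold.

```bash
python3 - <<'E'
from look import *
for z in [42,40,38,36,34,33,32,31,30,29]:
    move_l([477,-78,z],speed=30); f=F(3); o=get_obs()
    print(z,o["tcp_pos"].round(2),f.round(2),round(o["t"],2))
    if f[2]>15: break
wait(.5); st(); snap("k3",[484,-80,45],W=60,H=50)
for n in("scene",):
    im=get_image(n); cv2.imwrite(f"pics/end_{n}.png",cv2.resize(im[:,:,::-1],(784,588),interpolation=cv2.INTER_CUBIC))
E
```

```text
42 [477.01 -78.01  41.98] [-0.15 -0.3  -0.11] 22.07
40 [476.98 -78.01  39.98] [ 0.24  0.09 -0.43] 22.47
38 [477.28 -78.1   38.17] [ 0.25 -0.46  0.61] 22.87
36 [477.36 -78.11  36.27] [0.42 0.15 2.56] 23.27
34 [477.38 -78.12  34.27] [-0.11  0.29  4.85] 23.67
33 [477.36 -78.12  33.33] [ 0.03 -0.18  5.75] 24.07
32 [477.41 -78.12  32.98] [-1.26  0.88 10.27] 24.47
31 [477.46 -78.12  32.89] [-4.39  1.15 17.15] 24.87
t 25.37 tcp [477.5 -78.1  32.9] rot [-180.    0.    3.] F [-4.01  1.38 16.52] grip -0.0
top tcp px [[241.7, 234.8]]
scene tcp px [[249.3, 238.4]]
```

View pics/k3_scene.png

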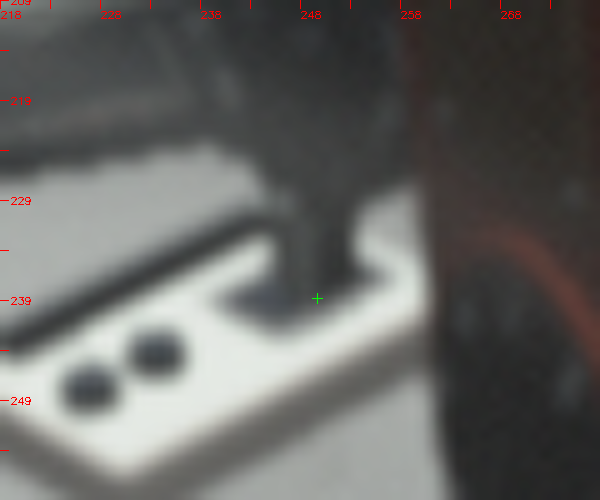

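View pics/end_scene.png

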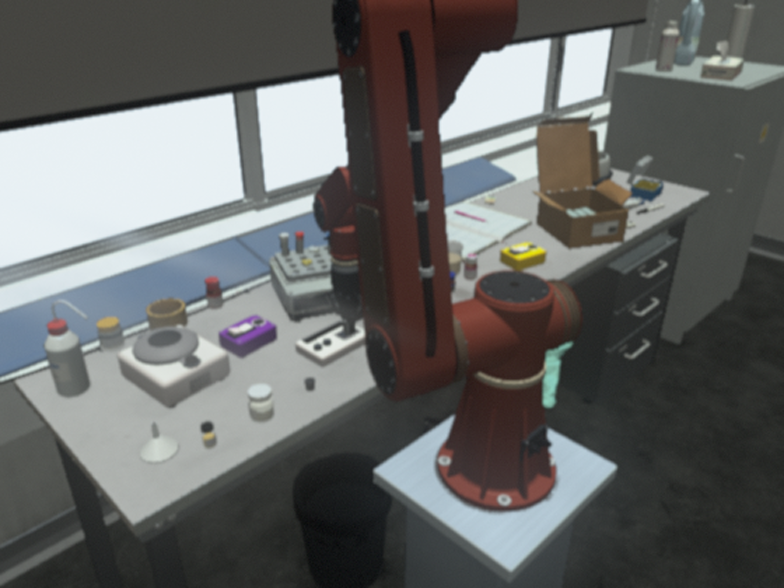

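The key's spring force rose at 1 N per mm to its stop at z = 32.9, against an expected 33. It is held at 16.5 N, the round keys are clear, and the vial, stopper and jar are undisturbed. Handing in.

```bash
python3 - <<'E'
from station import *
print(get_obs()["tcp_pos"].round(2),get_obs()["wrist_force"].round(2)); print(sign_off())
E
```

```text
[477.47 -78.11  32.88] [-4.59  1.56 16.6 ]
the job is handed in; nothing more can be done
None
```

I handed the job in after about 25 s of robot time, with the wide key still held down. The three presses were done in the order asked, all with closed fingertips.

| Step | Hard stop felt at | Expected | Peak force | Seen afterwards |
|---|---|---|---|---|
| Lid catch | z = 84.9 mm | 85 mm | about 17 N | Knob sitting on its base |
| Rocker | z = 49.5 mm | 49.5 mm | about 16 N | Other half standing up |
| Wide key | z = 32.9 mm | 33 mm | about 16.6 N, still held | Spring rose about 1 N per mm on the way down |

- **Bystanders:** I never touched the round keys. The vial, stopper and jar look unmoved in the last scene picture. The bottle and tweezers were hidden by the arm in that picture, so I could not check them at the end. The arm did not come down anywhere near where I saw them at the start.
- **Camera disagreement:** the two cameras differed by up to 9 mm in y for the pad. Fingertips in the top view appeared about 3–4 px off their computed position. I corrected the aim for the rocker and key by comparing the fingertip directly with the part in the picture.
- **Weak force readings:** the catch's steady 2.5 N and the rocker's 1.2 N showed up only faintly while moving. For those two I relied on the hard-stop heights and the pictures.

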